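# Square the opal-glass plate into the corner of the alignment board

### The job

Take the hand pusher from its rubber mat and, touching the white glass plate only with the pusher, slide the plate flat along the board until it lies fully home in the square corner, flush against both metal stops. Then stand the pusher upright again in the middle of its mat and let go, leaving the other glassware and jar alone.

Things in the scene. Friction and masses are not known exactly. Their poses are not given: they have to be found in the camera images.
- board: Fixed dark steel alignment board lying on the bench, 260 mm (its x) by 300 mm (its y), top face 12 mm above the bench. Two bright aluminium stops, each 15 mm wide and rising 12 mm above the board's top face, run along its +x edge (the whole 300 mm) and its +y edge (the whole length) and meet in a square corner. The -x and -y sides are open. Origin: centre of the underside, on the bench; z up. It turns up to about 0.3 rad either way from the bench axes.
- stop_corner (a point): The inside corner where the two stops meet, at the level of the board's top face: 115 mm along +x and 135 mm along +y from the board's origin, 12 mm up. Axes as the board's: the inner face of one stop is the plane x = 0 of this point, that of the other is y = 0; the plate belongs on the -x, -y side.
- plate: Loose white opal-glass plate, 110 mm (its x) by 150 mm (its y) by 8 mm thick, about 0.33 kg, lying on the board, off the stops by 5 mm or more and turned up to about 0.35 rad from square. Origin: centre of the underside; z up. When home its axes are parallel to the board's, so its centre then lies 55 mm in -x and 75 mm in -y from stop_corner.
- plate_corner (a point): The plate's own +x, +y corner on its underside, 55 mm along its x and 75 mm along its y from the plate's origin; when home it coincides with stop_corner.
- pusher: Loose hand pusher, about 0.28 kg, standing upright on its rubber mat: a grey plastic foot 30 mm (its x) by 100 mm (its y) by 28 mm high, with a square black upright grip 26 by 26 mm on its middle, up to 105 mm above the underside, with its sides parallel to the foot's. It is pinched by the grip from above. Origin: centre of the foot's underside; z up along the grip.
- mat: Fixed pale grey rubber mat, 140 by 140 mm, 4 mm thick, to the right or left of the board; the pusher stands on its middle at the start. Origin: centre of the underside; z up.
- jar: Bystander: loose black screw-cap jar, 68 mm in diameter, 95 mm high, on the opposite side of the board from the mat. Origin: centre of its base.
- beaker: Bystander: loose glass beaker, 74 mm in diameter, 95 mm high, beside the far end of the board, on its right or left. Origin: centre of its base.
- dishes: Bystander: loose stack of two closed glass dishes, 96 mm in diameter, 48 mm high, beside the far end of the board, on its right or left. Origin: centre of its base.
Not all that is in view belongs to the job. Of the things shaped like the plate, the white one is meant.

How it is judged:
By the outcome, as a careful person would: the job done as asked, in the order asked, and still so for the second after the job is handed in, with the robot touching nothing.
It also fails if it takes over 62 s, if anything falls off the work surface, if the arm or the gripper's body presses on something with over 40 N, if the wrist force passes 120 N, or if a joint passes its speed limit or range.

### The arm

A 6-joint arm with a two-finger parallel gripper is mounted at the origin on the work surface. World frame = base frame: x ahead of the robot, y to its left, z up, the work surface at z = 0. Lengths are in m, angles in rad, forces in N, time in s.
With the tool pointing down it reaches from about 0.325 to 0.775 m from the base axis. Payload 5.5 kg.
Tool frame: the origin (TCP) lies between the finger pads; the fingertips stand 8 mm ahead of it and the grasp point (between the pads) lies 11 mm behind it (tcp_to_tips is the distance from the TCP to the fingertips, in m); z points along the fingers, y is the line along which they close (so a half turn about z gives the same grasp; the last joint's range is limited). The gripper opens to 88 mm and grips with 3 to 60 N. Pads are 20 mm wide; open, the fingers measure 115 mm over their backs; the gripper's body (75 mm by 178 mm) begins 61 mm behind the grasp point.
Start: joints at [-1.304, 0.091, 1.231, -0, 1.82, -0.057], TCP at [0.191, -0.569, 0.231] pointing down, gripper open.
Joint ranges: [-2.87, 2.87], [-0.86, 2.18], [0.17, 2.46], [-1.51, 4.65], [0.06, 2.69], [-2.65, 2.65]. Speed limits (rad/s): [2.57, 2.57, 3.01, 3.14, 3.14, 3.14].

### API

Orientations are given as a unit quaternion [w, x, y, z].
In Python, from bench import * gives the robot as it stands. Calls block until the motion is done:
- move_to(position, orientation): joint-space move of the TCP to a pose.
- move_l(position, speed=0.15, orientation=None): straight line of the TCP; orientation=None keeps the orientation; speed is the mean speed in m/s.
- movej(angles): joint-space move.
- gripper_open() and close(): open the fingers fully, or close them until they stop; the grip force is fixed at half the most.
- hold(seconds).
- inverse_kinematics(position, orientation): joint angles nearest the present ones, or None.
- state(): the state.
- get_image(name): name is "side" or "top" or "wrist"; returns a dict with "frame" (384x512x3 uint8, blue, green, red), "depth" (384x512 float32, m along the optical axis (not along the pixel's ray), 0 where there is no reading), "camera_matrix" (3x3 intrinsics, pixels), "k1" (the pictures are not rectified: a ray, as slopes to the right and down, at radius r is drawn at 1 + k1 r^2 times it, then the intrinsics apply), "view" (4x4, takes a point from world to camera coordinates). Camera axes: x right, y up, looking along -z (the intrinsics and any distortion apply to the point x, -y, -z); pixel columns grow to the right and rows downward; lengths in m; the calibration is good to about 2 mm. A picture is of the moment at which its call begins.
A pose or a line that the arm cannot do raises IKError and nothing moves.
- job_done(): hands the job in; it is judged then, once.
The state is a dict: "time": time; "joint_pos": joint angles; "dq": joint speeds; "joint_torque": joint torques, N m; "ee_pos": TCP position; "ee_rot": TCP orientation; "ft_force": force on the tool from outside, world axes, zero at the start; "moment": the same for the moment, N m; "finger_gap": finger opening in m; "finger_force": force on a finger pad.
Only numpy, scipy, OpenCV 4.12 (cv2) and the standard library are available. Lean on these libraries where they do the work, as an engineer would, in place of code of your own. Each camera call takes 0.05 s, during which the arm holds its last target. There are 200 camera calls.

## Working session

There is one attempt and no reset: what is moved stays moved. The work goes in short steps, each a Python script; the robot and the scene stay as the last script left them, time stands still between calls to the robot, and variables do not carry over. Pictures are saved under pics/ and viewed, at most 10 in all, crops included, and the job is handed in when it is done.

```bash
mkdir -p pics; ls; python3 - <<'E'
from bench import *
import cv2,numpy as np
for n in ("top","side"):
    d=get_image(n); cv2.imwrite(f"pics/{n}0.png",d["frame"]); np.savez(f"{n}0.npz",**d)
    print(n,d["camera_matrix"].tolist(),d["k1"],np.round(d["view"],4).tolist())
print(state())
E
```

```text
pics
top [[361.54218597772467, 0.0, 258.562654293641], [0.0, 361.54218597772467, 193.01354010696977], [0.0, 0.0, 1.0]] -0.0886544899675484 [[-0.008, -1.0, 0.0012, -0.0106], [0.9862, -0.0077, 0.1657, -0.4855], [-0.1656, 0.0025, 0.9862, -1.3344], [0.0, 0.0, 0.0, 1.0]]
side [[388.19397749423837, 0.0, 252.9431236073493], [0.0, 388.19397749423837, 186.97894054583568], [0.0, 0.0, 1.0]] -0.037545951872346925 [[0.993, -0.1179, 0.0094, -0.4833], [0.0767, 0.7024, 0.7076, -0.0618], [-0.09, -0.7019, 0.7066, -1.5346], [0.0, 0.0, 0.0, 1.0]]
{'time': 0.1, 'joint_pos': array([-1.30368528e+00,  9.17700921e-02,  1.23175280e+00, -2.22837124e-05,
        1.81977659e+00, -5.67502892e-02]), 'dq': array([-4.71054176e-05, -2.98169199e-04, -4.09211343e-03, -1.47272323e-03,
       -1.05777663e-03,  1.05174237e-03]), 'joint_torque': array([ 4.12734647e-03, -4.47855127e+01, -4.07570708e+01,  7.01457029e-02,
        2.84040452e-02, -1.14768090e-04]), 'ee_pos': array([ 0.1908361 , -0.5685857 ,  0.22963515]), 'ee_rot': array([-8.47562797e-04,  9.86917935e-01,  1.61221156e-01, -1.00337825e-04]), 'ft_force': array([-0.17210183,  0.47270535,  0.06550636]), 'moment': array([ 0.02406449,  0.01623284, -0.00608859]), 'finger_force': 0.0, 'finger_gap': 0.08735552473756326}
```

View pics/top0.png

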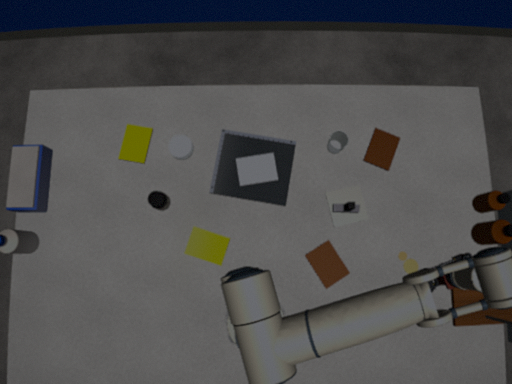

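View pics/side0.png

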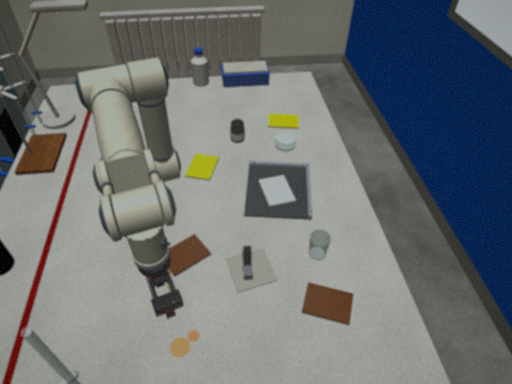

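The top view shows the board at (253,168), with bright stops on its upper (+x) and left (+y) edges and the white plate on it at (257,169). The pusher stands on its mat at (347,208), the jar is at (158,200), the beaker at (337,142) and the dishes at (180,147). The plate-shaped candidates are:
- yellow at (136,144) and (208,246)
- brown at (381,149) and (327,264)
- white at (257,169)

Only the last is white and lies on the board, so it's the one meant.

```bash
cat > h.py <<'E'
import cv2,numpy as np
def ray(d,px,z):
    """pixels -> world points on plane at height z"""
    K=d["camera_matrix"];k=float(d["k1"]);V=d["view"]
    px=np.asarray(px,float).reshape(-1,2)
    u=cv2.undistortPoints(px.reshape(-1,1,2),K,np.array([k,0,0,0.]),).reshape(-1,2)
    R=V[:3,:3];c=-R.T@V[:3,3]
    D=np.c_[u[:,0],-u[:,1],-np.ones(len(u))]@R
    return c+D*((z-c[2])/D[:,2])[:,None]
def biggest(m,near=None):
    cs,_=cv2.findContours(m.astype(np.uint8),cv2.RETR_EXTERNAL,cv2.CHAIN_APPROX_NONE)
    if near is not None:
        cs=[c for c in cs if cv2.pointPolygonTest(c,near,False)>=0] or cs
    return max(cs,key=cv2.contourArea)
def rect(d,c,z):
    """min-area rectangle in world of a contour on plane z: centre, sizes, angle of first side"""
    p=ray(d,c.reshape(-1,2),z)[:,:2]
    (cx,cy),(w,h),a=cv2.minAreaRect((p*1000).astype(np.float32))
    return np.round([cx,cy,w,h,a],1)
E
python3 - <<'E'
from h import *
for n,box in(("top",(195,120,380,235)),("side",(220,150,330,300))):
    d=dict(np.load(n+"0.npz"));f=d["frame"]
    x0,y0,x1,y1=box;crop=cv2.resize(f[y0:y1,x0:x1],None,fx=4 if n=="top" else 4,fy=4,interpolation=cv2.INTER_CUBIC)
    cv2.imwrite(f"pics/{n}crop.png",crop)
    g=cv2.cvtColor(f,cv2.COLOR_BGR2GRAY)
    if n=="top":
        print(g[168,200:320:4],g[208,320:380:3],g[120:215:4,257])
        m=np.zeros_like(g);m[120:215,205:305]=1
        pl=biggest((g>130)&(m>0),(257,169));print("plate",rect(d,pl,.020))
        b=biggest((g<95)&(m>0));print("board dark",rect(d,b,.012))
        ma=np.zeros_like(g);ma[180:232,320:375]=1
        print("depth",[round(float(d["depth"][r,c]),3) for r,c in((169,257),(208,347),(195,290))])
E
```

```text
[ 99  96 102 100  82  43  41  38  34  44 107 106 109 107 108 108 109 107
 108  63  31  28  32  92  99 100  99  98 103 102] [ 99  98  97  94  73  77  76  75  11   6  10  25  74  87 106 103  99 101
 100  98] [101  99  98 102  77  27  28  24  28 107 108 110 107 107 108 107  37  31
  30  29  41 102 103 101]Traceback (most recent call last):
  File "<stdin>", line 10, in <module>
  File "h.py", line 14, in biggest
    return max(cs,key=cv2.contourArea)
ValueError: max() iterable argument is empty
```

View pics/topcrop.png

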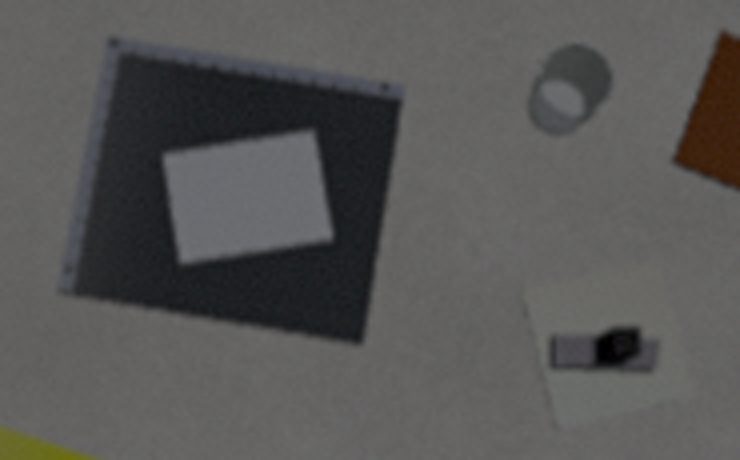

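The enlarged crop confirms the plate: white, on the dark board, at full-image pixel (257,169). The stops are at the top and left, and the pusher is on the pale mat around (347,208).

```bash
cat > look.py <<'E'
from bench import *
from h import *
import sys
def q(yaw):  # tool down, tool y-axis at angle yaw from world y (mirror)
    # R = Rz(yaw) * Rx(pi)
    return [0.0,float(np.cos(yaw/2)),float(np.sin(yaw/2)),0.0]
E
python3 - <<'E'
from look import *
d=dict(np.load("top0.npz"));f=d["frame"];g=cv2.cvtColor(f,cv2.COLOR_BGR2GRAY)
m=np.zeros(g.shape,bool);m[125:212,207:303]=1
b=biggest((g<60)&m);print("board dark",rect(d,b,.012))
hull=np.zeros_like(g);cv2.drawContours(hull,[cv2.convexHull(b)],-1,1,-1)
hull=cv2.erode(hull,np.ones((5,5)))
pl=biggest((g>70)&(hull>0));print("plate",rect(d,pl,.020))
C=np.array([[553,338],[657,342],[655,370],[553,370]])/4+[195,120]
print("foot",rect(d,C.astype(np.float32),.032)) 
pos=ray(d,[[347,208]],.03)[0];print(pos)
print(ray(d,[[158,200],[337,142],[180,147]],0.05))
move_to([pos[0]-.0,pos[1],.30],q(0.0))
d=get_image("wrist");cv2.imwrite("pics/w1.png",d["frame"]);np.savez("w1.npz",**d);print(np.round(d["view"],3).tolist(),state()["ee_rot"])
E
```

```text
board dark [590.    1.5 286.1 251.5  79.7]
plate [585.7  -6.5 112.5 152.    8.8]
foot [ 422.3 -349.   100.5   30.8   87.3]
[ 0.42635665 -0.35249717  0.03      ]
[[ 0.45990973  0.36685598  0.05      ]
 [ 0.68278958 -0.32133282  0.05      ]
 [ 0.66719785  0.2889981   0.05      ]]
[[0.001, -1.0, 0.0, -0.354], [0.964, 0.0, -0.266, -0.359], [0.266, 0.0, 0.964, -0.57], [0.0, 0.0, 0.0, 1.0]] [-1.95248729e-04  9.99999708e-01 -5.74825207e-04 -4.64737079e-04]
```

View pics/w1.png

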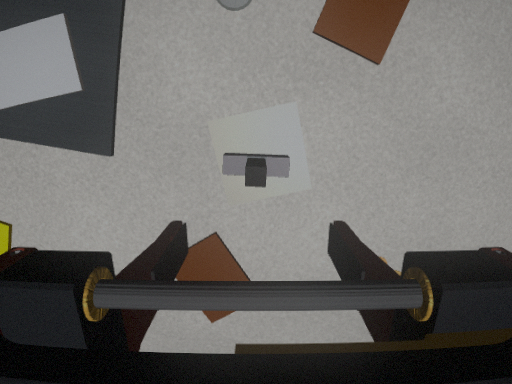

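The wrist view shows the pusher foot's top face at about (223..290,153..177), the grip at (256,172) and the mat's corners at (208,121), (297,102), (311,188) and (224,205). Next I measure the pusher and mat here, and take one close look at the board.

```bash
python3 - <<'E'
from look import *
d=dict(np.load("w1.npz"));f=d["frame"].astype(int);g=cv2.cvtColor(d["frame"],cv2.COLOR_BGR2GRAY)
print("mat",rect(d,np.float32([[208,121],[297,102],[311,188],[224,205]]),.004))
m=np.zeros(g.shape,bool);m[145:195,215:298]=1
sat=f[...,0]-f[...,1] 
print(g[165,215:300:5],sat[165,215:300:5],g[145:190:3,235],g[145:195:3,256])
ft=(g<108)&m;ft[:, 240:272]&=(np.arange(384)<178)[:,None]
print("gripdark",rect(d,biggest((g<45)&m,(256,175)),.109),cv2.boundingRect(biggest((g<45)&m,(256,175))))
move_to([.55,0,.30],q(0.0))
d=get_image("wrist");cv2.imwrite("pics/w2.png",d["frame"]);np.savez("w2.npz",**d);print(state()["time"])
E
```

```text
mat [ 437.1 -355.6  137.8  146.3   11.6]
[151 158 115 117 118 119 110  48  51  53  52 120 121 121 122 161 161] [-4 -8  6  4  4  2  4 -4  0 -1  0  4  3  4  4  0 -2] [160 160 160  59 117 118 117 112 116 117 128 157 158 157 154] [161 163 164  73 102  49  50  58  66  60  63  60  63  59 138 159 156]
gripdark [ 442.4 -354.     0.     0.     0. ] (258, 163, 1, 1)
2.8333
```

View pics/w2.png

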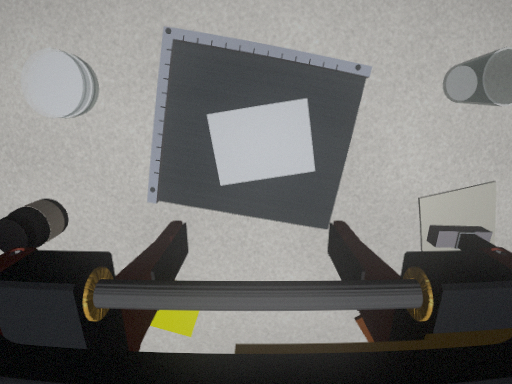

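The close look shows the stops' inner corner near (173,40), the board's lower edge at (157..330,200..228), and the plate's corners at (207,115), (307,98), (315,171) and (221,186).

```bash
python3 - <<'E'
from look import *
d=dict(np.load("w1.npz"));g=cv2.cvtColor(d["frame"],cv2.COLOR_BGR2GRAY)
m=np.zeros(g.shape,bool);m[140:195,215:298]=1
top=(g>95)&(g<137)&m; top[:,240:272]=0
n,l,s,_=cv2.connectedComponentsWithStats(cv2.morphologyEx(top.astype(np.uint8),cv2.MORPH_OPEN,np.ones((3,3))));print(s[1:].tolist())
big=[i for i in range(1,n) if s[i,4]>150]
print("foot",rect(d,np.argwhere(np.isin(l,big))[:,::-1].astype(np.float32),.032))
gr=(g<80)&m; gr[:160]=0; c=biggest(gr);print("grip",cv2.boundingRect(c))
x,y,w,h=cv2.boundingRect(c)
print("griptop centre if nearest bottom", ray(d,[[x,y+h],[x+w,y+h]],.109))
pale=(g>100)
hsv=cv2.cvtColor(d["frame"],cv2.COLOR_BGR2HSV)
d=dict(np.load("w2.npz"));g=cv2.cvtColor(d["frame"],cv2.COLOR_BGR2GRAY)
print(g[130,140:370:10])
m=np.zeros(g.shape,bool);m[25:232,145:375]=1
dark=(g<85)&m;dark[222:,:]&=(np.arange(512)<329)
b=biggest(dark);P=ray(d,b.reshape(-1,2),.012)[:,:2]*1000
ap=cv2.minAreaRect(P.astype(np.float32));print("dark",ap,cv2.boxPoints(ap))
hull=np.zeros_like(g);cv2.drawContours(hull,[cv2.convexHull(b)],-1,1,-1);hull=cv2.erode(hull,np.ones((5,5)))
p=biggest((g>120)&(hull>0));print("plate",rect(d,p,.020))
def corner(mask,cen):pass
E
```

```text
[[222, 156, 18, 20, 337], [272, 158, 18, 20, 329]]
foot [ 424.9 -350.4  100.6   29.1   87.8]
grip (245, 160, 22, 27)
griptop centre if nearest bottom [[ 0.41209383 -0.33774606  0.109     ]
 [ 0.41210679 -0.36527232  0.109     ]]
[179 185 148  76  75  71  73 176 192 187 192 190 191 189 193 190 191 166
  75  75  77  76 178]
dark ((587.7293701171875, 4.0667724609375), (292.8210754394531, 252.31927490234375), 79.61433410644531) [[ 437.24277 -117.20188]
 [ 685.4282  -162.68825]
 [ 738.21594  125.33543]
 [ 490.03052  170.8218 ]]
plate [583.   -8.2 110.6 150.7   9. ]
```

The sizes check out: foot 100.6×29.1 mm and plate 110.6×150.7 mm.
- **Board:** yaw about −10.4°, with the stop corner near (0.731, 0.120).
- **Plate:** at (0.583, −0.008), yaw 9°.
- **Pusher:** at (0.425, −0.351), yaw −2.2°.

Now I grasp it, pinching along the pusher's x.

```bash
cat >> look.py <<'E'
BY=np.radians(-10.4); EX=np.array([np.cos(BY),np.sin(BY)]); EY=np.array([-np.sin(BY),np.cos(BY)])
COR=np.array([.731,.120])
def w(bx,by,z): # board frame relative to stop corner -> world
    return list(COR+bx*EX+by*EY)+[z]
def bxy():
    p=np.array(state()["ee_pos"]); r=p[:2]-COR; return np.array([r@EX,r@EY,p[2]])
def rep(t=""):
    s=state(); print(t,round(s["time"],2),np.round(bxy()*1000,1),"F",np.round(s["ft_force"],1),"gap",round(s["finger_gap"]*1e3,1),"ff",round(s["finger_force"],1))
E
python3 - <<'E'
from look import *
y=np.radians(87.8);gx,gy=.425,-.351
for p,a in(([gx,gy,.2],y),([gx,gy,.046],y),(w(-.25,-.14,.12),BY+np.pi/2),(w(-.055,-.25,.06),BY)):
    print(np.round(inverse_kinematics(p,q(a)),2))
move_to([gx,gy,.16],q(y))
move_l([gx,gy,.046],.12)
rep("down");close();rep("closed")
move_l([gx,gy,.17],.15);rep("up")
d=get_image("wrist");np.savez("w3.npz",**d);cv2.imwrite("pics/w3.png",d["frame"])
E
```

```text
[-0.75 -0.04  1.42 -0.    1.76 -0.71]
[-0.75  0.    1.65 -0.    1.49 -0.71]
[-0.01 -0.29  1.78 -0.    1.65  0.17]
[-0.23  0.24  1.37 -0.    1.53  1.52]
down 5.85 [-215.4 -518.8   47.1] F [ 0.1  0.4 -0.7] gap 87.6 ff 0.0
closed 6.83 [-215.7 -518.5   46.1] F [1.1 0.7 0.1] gap 26.2 ff 30.0
up 7.8 [-216.4 -518.2  168.5] F [ 0.4  0.5 -2.2] gap 25.7 ff 30.0
```

View pics/w3.png

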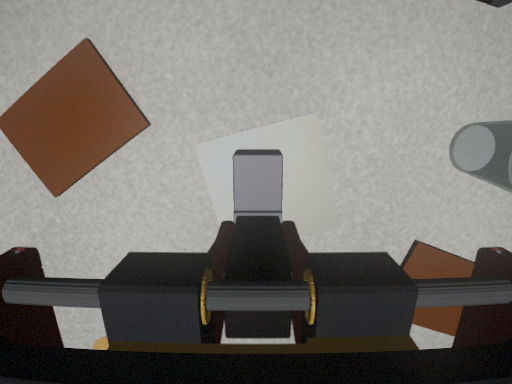

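The pusher is held square in the fingers. The foot's end shows at (257,180), and three mat corners are visible at (197,145), (316,113) and (339,230). Next is push 1, toward +x.

```bash
cat >> look.py <<'E'
def push(axis,target,fixed,z,fmax,step=.006,speed=.05):
    """push along board axis (0/1) until force along it drops below -fmax or target reached"""
    e=np.r_[EX if axis==0 else EY]
    f0=np.array(state()["ft_force"])[:2]@e; c=bxy()[axis]; n=0
    while c<target:
        c=min(c+step,target)
        move_l(w(c,fixed,z) if axis==0 else w(fixed,c,z),speed)
        f=np.array(state()["ft_force"])[:2]@e-f0
        if n%3==0: print(round(c*1e3),round(float(f),1),end=" | ")
        n+=1
        if f<-fmax: print("STOP",round(c*1e3,1),round(float(f),1));break
    rep("\npushed")
E
python3 - <<'E'
from look import *
d=dict(np.load("w3.npz"));m=ray(d,[[197,145],[316,113],[339,230]],.004)[:,:2]*1000
print("mat",m.round(1).tolist(),np.linalg.norm(m[0]-m[1]),np.linalg.norm(m[2]-m[1]),"mid diag",(m[0]+m[2])/2)
pl=np.array([.583,-.008])-COR;px,py=pl@EX,pl@EY;print("plate",px,py)
a=BY+np.pi/2;fy=py+.010
move_to(w(px-.115,fy,.14),q(a));move_l(w(px-.115,fy,.0575),.12);rep("ready")
push(0,-.135,fy,.0575,9,step=.05,speed=.06)
push(0,-.118,fy,.0575,9,step=.003,speed=.04)
E
```

```text
mat [[357.8, -306.4], [490.4, -276.6], [520.5, -414.6]] 135.83120514371996 141.21192998550003 mid diag [ 439.18089684 -360.47297235]
plate -0.12246212708830947 -0.15261398176119628
ready 10.1 [-236.9 -142.7   58.3] F [-0.4 -0.2 -2.3] gap 25.7 ff 30.0
-187 -0.3 | 
pushed 12.32 [-135.1 -142.6   57.6] F [-0.7  0.3 -1.8] gap 25.7 ff 30.0
-132 0.4 | -123 -7.0 | STOP -120.1 -18.3

pushed 13.57 [-124.2 -142.6   57.6] F [-19.1   2.    8.2] gap 25.9 ff 30.0
```

```bash
python3 - <<'E'
from look import *
b=bxy();move_l(w(b[0]-.012,b[1],.0575),.06);move_l(w(b[0]-.03,b[1],.13),.2)
move_to(w(-.059,-.275,.13),q(BY))
d=get_image("wrist");np.savez("w4.npz",**d);cv2.imwrite("pics/w4.png",d["frame"])
move_l(w(-.059,-.275,.0575),.12);rep("ready")
push(1,-.180,-.059,.0575,9,step=.05,speed=.06)
push(1,-.158,-.059,.0575,9,step=.003,speed=.04)
b=bxy();move_l(w(b[0],b[1]-.012,.0575),.06);move_l(w(b[0]-.0,b[1]-.04,.14),.2)
d=get_image("wrist");np.savez("w5.npz",**d);cv2.imwrite("pics/w5.png",d["frame"]);rep()
E
```

```text
ready 16.53 [ -58.5 -274.9   58.3] F [-0.3  0.9 -2.4] gap 25.8 ff 30.0
-225 -0.5 | 
pushed 18.42 [ -58.8 -179.8   57.8] F [-0.8 -0.  -3.2] gap 25.7 ff 30.0
-177 0.0 | -168 -0.5 | STOP -161.8 -16.1

pushed 19.92 [ -58.7 -166.8   57.6] F [ -2.4 -16.   -0.5] gap 26.2 ff 30.0
 20.98 [ -59.5 -206.2  137.9] F [-0.8  0.6 -3.3] gap 26.0 ff 30.0
```

View pics/w5.png

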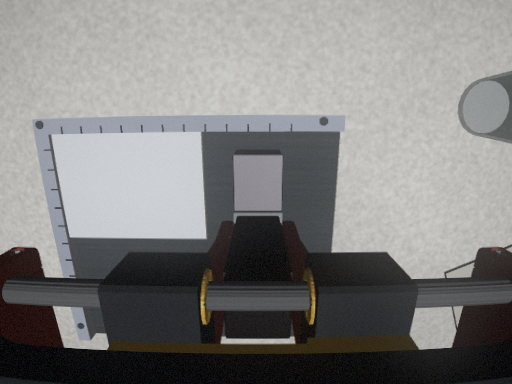

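The plate's +x and +y edges (upper and left in this view) lie against the stops, with its corner near (53,133). I'll nudge each side again lightly to seat it, then check the gaps closely.

```bash
python3 - <<'E'
from look import *
z=.0575
move_l(w(-.17,-.22,.14),.25)
move_to(w(-.15,-.075,.12),q(BY+np.pi/2));move_l(w(-.15,-.075,z),.12)
push(0,-.131,-.075,z,9,step=.05,speed=.06);push(0,-.117,-.075,z,9,step=.003,speed=.04)
b=bxy();move_l(w(b[0]-.012,b[1],z),.06);move_l(w(b[0]-.03,b[1],.13),.2)
move_to(w(-.059,-.2,.12),q(BY));move_l(w(-.059,-.2,z),.12)
push(1,-.173,-.059,z,9,step=.05,speed=.06);push(1,-.157,-.059,z,9,step=.003,speed=.04)
b=bxy();move_l(w(b[0],b[1]-.012,z),.06);move_l(w(b[0],b[1]-.03,.15),.2)
move_to(w(-.13,-.08,.20),q(BY));rep()
d=get_image("wrist");np.savez("w6.npz",**d)
t=get_image("top");np.savez("t6.npz",**t)
f=d["frame"]
cv2.imwrite("pics/w6.png",cv2.resize(f[20:240,110:390],None,fx=2.7,fy=2.7,interpolation=cv2.INTER_CUBIC))
E
```

```text
-131 1.0 | 
pushed 23.91 [-130.7  -75.    57.5] F [ 1.  -0.  -2.1] gap 25.6 ff 30.0
-128 -0.1 | STOP -121.7 -13.4

pushed 24.66 [-124.6  -75.    57.5] F [-12.4   1.2   4.9] gap 26.1 ff 30.0
-173 -0.3 | 
pushed 28.07 [ -59.  -172.7   57.5] F [ 0.2 -0.  -2.6] gap 26.1 ff 30.0
-170 -0.7 | STOP -163.7 -10.1

pushed 28.82 [ -59.  -167.    57.5] F [-2.9 -9.8 -1.2] gap 25.5 ff 30.0
 30.48 [-130.7  -79.5  198.4] F [ 0.7 -0.6 -3.1] gap 26.1 ff 30.0
```

View pics/w6.png

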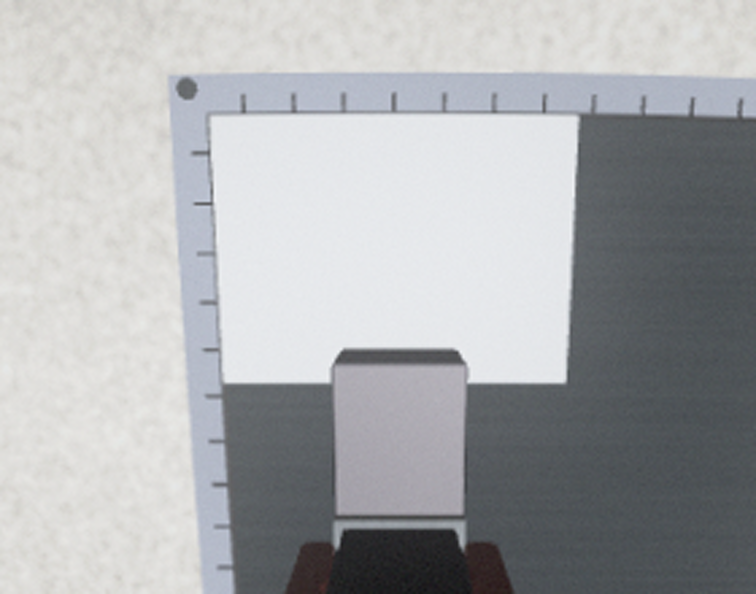

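The plate is home: no dark line shows along either stop, and its corner is at about (209,114) in the crop. Next I find the mat's centre, which is now unobstructed in the top view, and compare it with the earlier wrist view.

```bash
python3 - <<'E'
from look import *
def lab(d): return cv2.cvtColor(cv2.GaussianBlur(d["frame"],(5,5),0),cv2.COLOR_BGR2LAB).astype(int)
for n,(x0,y0,x1,y1),s in(("t6",(318,175,378,235),(347,195)),("w1",(185,85,330,225),(270,130))):
    d=dict(np.load(n+".npz"));L=lab(d)
    roi=L[y0:y1,x0:x1]; inn=L[s[1]-3:s[1]+4,s[0]-3:s[0]+4].reshape(-1,3).mean(0); out=L[y0:y0+8,x0:x0+12].reshape(-1,3).mean(0)
    v=inn-out; print(n,inn.round(1),out.round(1))
    sc=((L-out)@v)/(v@v); m=np.zeros(L.shape[:2],bool); m[y0:y1,x0:x1]=sc[y0:y1,x0:x1]>.5
    m|=0; mm=cv2.morphologyEx(m.astype(np.uint8),cv2.MORPH_OPEN,np.ones((5,5)));c=biggest(mm)
    print(rect(d,cv2.convexHull(c),.004))
    crop=d["frame"][y0:y1,x0:x1].copy();cv2.drawContours(crop,[c-[x0,y0]],-1,(0,0,255),1)
    cv2.imwrite(f"pics/m_{n}.png",cv2.convertScaleAbs(cv2.resize(crop,(400,400)),alpha=1.4))
cv2.imwrite("pics/mm.png",np.hstack([cv2.imread("pics/m_t6.png"),cv2.imread("pics/m_w1.png")]))
E
```

```text
t6 [112.7 127.2 130. ] [109.1 128.2 128.7]Traceback (most recent call last):
  File "<stdin>", line 8, in <module>
numpy._core._exceptions._UFuncOutputCastingError: Cannot cast ufunc 'bitwise_or' output from dtype('int64') to dtype('bool') with casting rule 'same_kind'
```

```bash
python3 - <<'E'
from look import *
for n,(x0,y0,x1,y1) in(("t6",(318,175,378,235)),("w1",(185,85,330,225))):
    d=dict(np.load(n+".npz"));L=cv2.cvtColor(cv2.GaussianBlur(d["frame"],(7,7),0),cv2.COLOR_BGR2LAB).astype(int)
    ch=(L[...,2]-L[...,1]).astype(np.uint8)if 0 else np.clip(100+10*(L[...,2]-L[...,1]),0,255).astype(np.uint8)
    roi=ch[y0:y1,x0:x1];t,m=cv2.threshold(roi,0,1,cv2.THRESH_OTSU)
    m=cv2.morphologyEx(m,cv2.MORPH_OPEN,np.ones((5,5)));c=biggest(m)+[x0,y0]
    print(n,t,rect(d,cv2.convexHull(c.astype(np.int32)),.004))
    crop=d["frame"][y0:y1,x0:x1].copy();cv2.drawContours(crop,[(c-[x0,y0]).astype(np.int32)],-1,(0,0,255),1)
    cv2.imwrite(f"pics/m_{n}.png",cv2.convertScaleAbs(cv2.resize(crop,(400,400)),alpha=1.4))
cv2.imwrite("pics/mm.png",np.hstack([cv2.imread("pics/m_t6.png"),cv2.imread("pics/m_w1.png")]))
E
```

```text
t6 110.0 [ 440.5 -356.4  140.4  139.6   12. ]
w1 100.0 [ 432.8 -352.6  223.4  245.1    0. ]
```

View pics/mm.png

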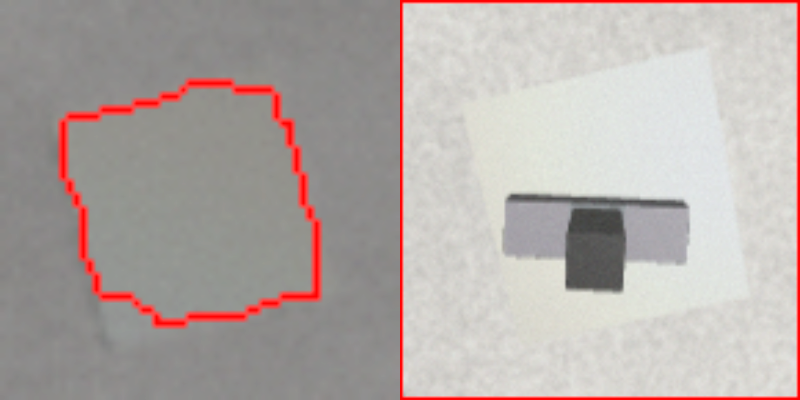

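The mask outlines the mat but clips its lower-left corner, near (115,345) in the left panel. The right panel shows all four corners, so I use corners from both.

```bash
python3 - <<'E'
from look import *
def mid(P):  # mean corner + sides
    return P.mean(0).round(1),np.linalg.norm(P-np.roll(P,1,0),axis=1).round(1),((P[0]+P[2])/2).round(1),((P[1]+P[3])/2).round(1)
t=dict(np.load("t6.npz"));w1=dict(np.load("w1.npz"))
A=np.array([[62,118],[278,85],[318,297],[110,345]])/(400/60)+[318,175]-.4
B=np.array([[65,102],[309,48],[347,297],[132,342]])/[400/145,400/140]+[185,85]-.3
for d,p in((t,A),(w1,B)):
    print(mid(ray(d,p,.004)[:,:2]*1000))
# w2: mat depth check skipped
E
```

```text
(array([ 436.8, -357.2]), array([135.6, 131. , 127.1, 126.5]), array([ 438.7, -355.7]), array([ 434.9, -358.7]))
(array([ 437.8, -360.7]), array([140.1, 138.5, 139.5, 131.1]), array([ 437.5, -358.8]), array([ 438.1, -362.5]))
```

The views agree on a mat centre of about (0.438, −0.358); the pusher started roughly 14 mm off it. I'll place it in the middle.

```bash
python3 - <<'E'
from look import *
y=np.radians(87.8);g=[.438,-.358]
move_to(g+[.15],q(y));move_l(g+[.052],.12);rep("above")
f0=state()["ft_force"][2]
for z in (.050,.0485,.0475,.0465,.0455):
    move_l(g+[z],.04);f=state()["ft_force"][2]-f0
    print(z,round(f,1),round(state()["ee_pos"][2],4))
    if f>4:break
gripper_open();hold(.3);rep("open")
move_l(g+[.20],.15)
move_to([.438,-.22,.33],q(0.0));hold(.2);rep()
for n in("wrist","top"):
    d=get_image(n);np.savez(n+"7.npz",**d);cv2.imwrite(f"pics/{n}7.png",d["frame"])
a=cv2.imread("pics/top7.png")[110:240,130:390]
cv2.imwrite("pics/fin.png",cv2.resize(np.vstack([cv2.resize(cv2.convertScaleAbs(a,alpha=1.5),(512,256)),cv2.imread("pics/wrist7.png")[:300]]),None,fx=1.05,fy=1.05))
E
```

```text
above 33.7 [-201.3 -523.3   53.1] F [ 0.1  0.  -1.8] gap 25.9 ff 30.0
0.05 -2.1 0.0506
0.0485 -0.5 0.0484
0.0475 -0.3 0.0474
0.0465 -1.6 0.0464
0.0455 2.0 0.046
open 36.3 [-201.9 -523.    45.5] F [-0.5 -0.6 -0.9] gap 87.8 ff 0.0
 39.22 [-226.8 -387.5  329.6] F [-0.1 -0.4 -1. ] gap 87.6 ff 0.0
```

View pics/fin.png

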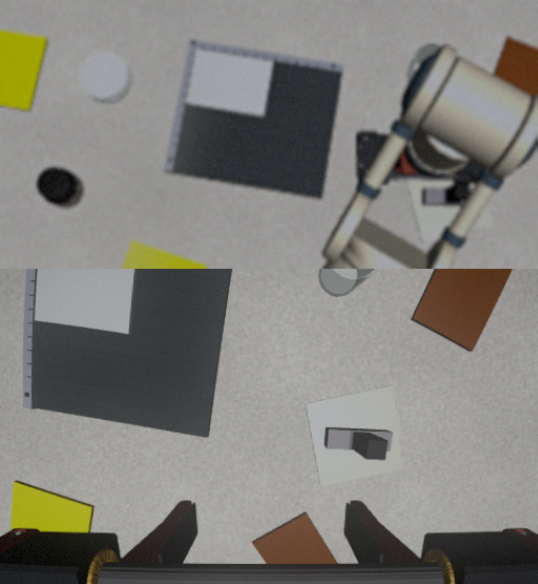

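The plate is home in the corner, the pusher stands upright and centred on the mat (foot near (358,438), mat centre near (354,437) in the montage), and the bystanders haven't moved. Handing in.

```bash
python3 -c "
from bench import *
print(job_done(),state()['time'])"
```

```text
the job is handed in; nothing more can be done
the job is handed in; nothing more can be done
```

I handed the job in at about 39 s (limit 62 s): in the last pictures the plate lies flush against both stops, the pusher stands released in the middle of its mat, and the other items look untouched; no verdict came back.

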